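# Release the sample tray and tip the metal discs into the dish-side corner

### The arm

A 6-joint arm with a two-finger parallel gripper is mounted at the origin on the work surface. World frame = base frame: x ahead of the robot, y to its left, z up, the work surface at z = 0. Lengths are in m, angles in rad, forces in N, time in s.
With the tool pointing down it reaches from about 0.25 to 0.85 m from the base axis. Payload 12.5 kg.
Tool frame: the origin (TCP) lies between the finger pads; the fingertips stand 11 mm ahead of it and the grasp point (between the pads) lies 8 mm behind it; z points along the fingers, y is the line along which they close (so a half turn about z gives the same grasp; the last joint's range is limited). The gripper opens to 93 mm and grips with 3 to 60 N. Pads are 15 mm wide; open, the fingers measure 128 mm over their backs; the gripper's body (75 mm by 188 mm) begins 65 mm behind the grasp point.
Start: joints at [1.177, 0.351, 1.652, -0, 1.139, -0.085], TCP at [0.167, 0.524, 0.23] pointing down, gripper open.
Joint ranges: [-2.75, 2.75], [-0.79, 2.1], [0.01, 2.65], [-1.57, 4.71], [0.07, 3.14], [-2.87, 2.87]. Speed limits (rad/s): [2.22, 2.22, 2.79, 3.14, 3.14, 3.14].

### API

Orientations are given as a rotation vector (axis times angle).
In Python, from station import * gives the robot as it stands.
- The arm moves only by the tool apply_moves, never from a script. Its argument "series" is a list that holds one entry, the list of rows, each a list of 5 numbers: the shift along the world's x, y, z in mm, then the turn about the world's z in rad, then the opening, from 0 (shut) to 1 (fully open). In form: [[[x, y, z, spin, fingers], ...]]. A call has 1 to 20 rows; each row shifts and turns the commanded pose from where the row before left it; what a row does not reach is not made up. A row lasts 1/10 s, in which the tool goes at most 50 mm and 8.59 degrees, less where a joint would pass 70% of its speed; a pose out of reach is approached as far as the arm can. A call is refused whole if a number of a shift passes 50 or a number of a turn 0.15, either way. A call with a gripper value outside its range is refused whole. The fingers move at their own pace and stop on an object; "grip_force" is the grip in N (left out, the last holds). Time passes only in rows, so rows that do not move let the fingers close. It gives the time, the measured TCP pose, the force, the opening and the grip force at its end, in the units of the state.
- state(): the state, without advancing time (a new reading comes with each control period).
- grab_frame(name): name is "scene" or "top"; returns (picture, depth): 384x512x3 uint8, red, green, blue; 384x512 float32, m along the optical axis (not along the pixel's ray), 0 where there is no reading.
- camera_model(name): a dict with "K" (3x3 intrinsics, pixels), "R" (3x3) and "t" (3): a world point X has camera coordinates R X + t. Camera axes: x right, y down, z forward; pixel columns grow to the right and rows downward; lengths in m; the calibration is good to about 2 mm. A picture is of the moment at which its call begins. camera_model takes no time and is no camera call.
- job_done(): hands the job in; it is judged then, once.
Trained networks look in the newest picture that a camera, given by its name, has taken for a name from the list of things; names that differ only in an ending like _2 or _b are one class to them, and where a whole thing is asked for, a point or a joint stands for the part that bears it (a point fixed in the world has none). Each returns a list of dicts, best first, with "p" (0 to 1); they miss things now and then, are a little off and sometimes report something else, mostly with a low value. They report only what shows in the picture. A call takes as long as a camera call.
- find_in(camera, query): "location" ([x, y, z] in m, in the coordinates of the camera as it stood for that picture, good to about 4 mm: the middle of the surface that is visible of it).
- mark_of(camera, query): "location" ([x, y, z] in m, in the coordinates of the camera as it stood for that picture, good to about 4 mm: a listed point, or the origin of a listed thing).
The state is a dict: "time": time; "qpos": joint angles; "joint_vel": joint speeds; "joint_torque": joint torques, N m; "eef_pos": TCP position; "ee_rot": TCP orientation; "wrist_force": force on the tool from outside, world axes, zero at the start; "moment": the same for the moment, N m; "finger_gap": opening from 0.0 (shut) to 1.0 (fully open); "finger_force": force on a finger pad.
Only numpy, scipy, OpenCV 4.12 (cv2) and the standard library are available. Lean on these libraries where they do the work, as an engineer would, in place of code of your own. Each camera call takes 0.05 s, during which the arm holds its last target. There are 200 camera calls.

### The job

Swing the toggle clamp's red-knobbed arm up and over centre, right back off the orange tray, so that it stays open. Then grip the tray (it has two upright tabs on the far side) and tilt it so that all four metal discs slide together into the near corner beside the white dish. Finish while still holding the tray tilted in the gripper, with the discs lying in that corner, the tray not leaning on anything but the bench, and the other things on the bench left where they are.

Things in the scene. Friction and masses are not known exactly. Their poses are not given: they have to be found in the camera images.
- clamp_base: Fixed steel base of the toggle clamp, plate 90 x 80 x 6 mm with two upright ears 62 mm high, beyond the tray's far side. Origin on the bench under the pivot; its -x axis points to the tray (the arm lies along -x when closed), z up. The plate spans x from -25 to 65 mm.
- clamp_hinge (a point): Pivot of the clamp arm, on the base 52 mm above the bench; the hinge axis is the base's y axis.
- clamp_knob (a point): Centre of the red ball knob (24 mm diameter) on the clamp arm, 86 mm from the pivot. With the arm closed it lies 80 mm from the pivot along the base's -x and 32 mm above the pivot (84 mm above the bench), over the far part of the tray; a 10 mm stem joins it to the arm (16 mm wide flat bar). Nothing stands within 55 mm on either side of it along y.
- clamp (a joint): Angle of the clamp arm in rad: 0 closed (its rubber foot just over the middle of the tray's far rim), growing as the knob swings up and over away from the tray, 1.95 fully back at the stop. The heavy knob carries it over centre: let go below about 1.1 it drops shut, above about 1.4 it falls on back and stays open. It takes about 1 to 2 N at the knob to move.
- tray: Loose orange plastic tray, 170 mm (x) by 240 mm (y), 40 mm high, walls and floor 6 mm thick, 0.35 kg (mass varies), standing on the bench. Origin at the centre of its underside, z up; its +x side is the far side, next to the clamp, and +y its left as seen from the robot. The near side is free. Two upright tabs on the far wall are for gripping.
- tray_tab_left (a point): Middle of the top edge of the grip tab at the far left of the tray: upright plate, 10 mm thick (tray x), 46 mm long (tray y), its top 70 mm above the tray's underside, 30 mm above the rim; it stands on the far wall at tray x = 80, y = 95 mm.
- tray_tab_right (a point): The same for the tab at the far right of the tray, at tray x = 80, y = -95 mm.
- tray_corner_left (a point): Inner corner of the tray's floor at the near left (tray x = -79, y = 114, z = 6 mm).
- tray_corner_right (a point): Inner corner of the tray's floor at the near right (tray x = -79, y = -114, z = 6 mm).
- dish: White porcelain bowl, 84 mm across, 32 mm high, loose on the bench in front of the tray, to its left or to its right: its side (the sign of its y in the frame of clamp_base) tells which near corner of the tray the discs must go to. Leave it in place. Origin at the centre of its underside.
- bottle: Amber glass jar with a white cap, 56 mm diameter, 85 mm high, on the other side from the dish. Leave it in place. Origin at the centre of its underside.
- magnet: Bar magnet, half red, half blue, 100 x 16 x 12 mm, loose on the bench. Leave it in place. Origin at the centre of its underside.
- pencup: Dark pen cup, 72 mm diameter, 90 mm high, pens to about 150 mm. Leave it in place. Origin at the centre of its underside.
- puck: Grey plastic puck, 48 mm diameter, 22 mm high. Leave it in place. Origin at the centre of its underside.
- disc0: Loose polished copper sample disc, 22 mm diameter, 12 mm high, 30 g, lying in the tray. It is slippery: it starts to slide in the tray at a slope of about 7 to 10 degrees, and all run into a corner when the tray is tipped by 20 to 30 degrees in the direction halfway between the two walls that meet there (45 degrees to both). Origin at the centre of its underside.
- disc1: Loose polished brass sample disc, 22 mm diameter, 12 mm high, 30 g, lying in the tray. It is slippery: it starts to slide in the tray at a slope of about 7 to 10 degrees, and all run into a corner when the tray is tipped by 20 to 30 degrees in the direction halfway between the two walls that meet there (45 degrees to both). Origin at the centre of its underside.
- disc2: Loose polished bright steel sample disc, 22 mm diameter, 12 mm high, 30 g, lying in the tray. It is slippery: it starts to slide in the tray at a slope of about 7 to 10 degrees, and all run into a corner when the tray is tipped by 20 to 30 degrees in the direction halfway between the two walls that meet there (45 degrees to both). Origin at the centre of its underside.
- disc3: Loose polished aluminium sample disc, 22 mm diameter, 12 mm high, 30 g, lying in the tray. It is slippery: it starts to slide in the tray at a slope of about 7 to 10 degrees, and all run into a corner when the tray is tipped by 20 to 30 degrees in the direction halfway between the two walls that meet there (45 degrees to both). Origin at the centre of its underside.

How it is judged:
On the way, in this order (a step that is already met when the one before it is completed fails the run):
1. the clamp arm is swung back past centre and stays open while the tray still stands flat (value of joint clamp above 1.5 rad and angle between tray's own z axis and vertical below 0.08 rad), for 0.2 s.
2. the tray, in the gripper, is tilted (angle between tray's own z axis and vertical above 0.22 rad and contact force between the fingers and tray above 1 N), for 0.2 s.
At the end, for the whole second after the job is handed in: The gripper holds the tray (over 1 N), still and tilted over 0.22 rad; all four discs rest within 85 mm of the inner near corner on the dish's side; the clamp is open beyond 1.5 rad; the tray presses on neither clamp nor bystanders (under 0.5 N); it may rest on the bench (all of step 2 and ((y of dish in the frame of clamp_base above 0 m and distance between each of disc0, disc1, disc2, disc3 and tray_corner_left below 0.085 m) or (not (y of dish in the frame of clamp_base above 0 m) and distance between each of disc0, disc1, disc2, disc3 and tray_corner_right below 0.085 m)) and linear speed of each of tray, disc0, disc1, disc2, disc3 below 0.03 m/s and value of joint clamp above 1.5 rad and contact force between tray and clamp_base below 0.5 N and contact force between tray and clamp below 0.5 N and contact force between tray and dish below 0.5 N and contact force between tray and bottle below 0.5 N and contact force between tray and magnet below 0.5 N and contact force between tray and pencup below 0.5 N and contact force between tray and puck below 0.5 N); the arm keeps its last pose, push and grip.
It fails at once if the tray is tilted while the clamp is still over it (value of joint clamp below 1.3 rad and angle between tray's own z axis and vertical above 0.12 rad).
It fails at once if the dish, jar, magnet, pen cup or puck is pushed more than 40 mm out of its place or knocked over (distance of any of dish, bottle, magnet, pencup, puck from where it was at the start of the episode above 0.04 m or angle between any of dish, bottle, magnet, pencup, puck's own z axis and vertical above 0.5 rad).
It also fails if it takes over 58 s, if anything falls off the work surface, if the arm or the gripper's body presses on something with over 40 N, if the wrist force passes 120 N, or if a joint passes its speed limit or range.

## Working session

There is one attempt and no reset: what is moved stays moved. The work goes in short steps, Python scripts to look and compute and a tool call to move; the robot and the scene stay as the last step left them, time stands still between calls to the robot, and variables do not carry over. Pictures are saved under pics/ and viewed, at most 10 in all, crops included, and the job is handed in when it is done.

Besides the shell and the picture viewer there is one more tool, called after "Emit:" in YAML: its name, and indented under it one key for each argument. apply_moves: Moves the arm, as the interface text tells. Its arguments: {"type":"object","properties":{"series":{"type":"array"},"grip_force":{"type":"number"}},"required":["series"]}

```bash
mkdir -p pics; cat > h.py <<'E'
from station import *
import numpy as np, cv2
def W(cam,p):
    c=camera_model(cam); return np.array(c["R"]).T@(np.array(p)-np.array(c["t"]))
def marks(cam,names):
    for n in names:
        r=mark_of(cam,n)
        print(cam,n,[(np.round(W(cam,d["location"]),3).tolist(),round(d["p"],2)) for d in r[:2]])
def pic(cam,name):
    im,d=grab_frame(cam); cv2.imwrite(f"pics/{name}.png",im[:,:,::-1]); return im,d
E
python3 - <<'E'
from h import *
for c in ["scene","top"]:
    pic(c,c+"0")
    marks(c,["clamp_base","clamp_hinge","clamp_knob","tray","tray_tab_left","tray_tab_right","tray_corner_left","tray_corner_right","dish","bottle","magnet","pencup","puck"])
print(state())
E
```

```text
scene clamp_base [([0.639, -0.016, 0.002], 0.63)]
scene clamp_hinge [([0.635, -0.011, 0.05], 0.67), ([0.4, -0.058, 0.006], 0.44)]
scene clamp_knob [([0.561, 0.01, 0.083], 0.7)]
scene tray [([0.506, 0.023, 0.002], 0.75)]
scene tray_tab_left [([0.613, 0.095, 0.066], 0.72)]
scene tray_tab_right [([0.556, -0.083, 0.069], 0.7)]
scene tray_corner_left [([0.462, 0.159, 0.004], 0.83), ([0.4, -0.056, 0.004], 0.22)]
scene tray_corner_right [([0.398, -0.058, 0.005], 0.69)]
scene dish [([0.562, 0.239, -0.005], 0.83)]
scene bottle [([0.387, -0.174, -0.002], 0.78), ([0.639, -0.017, 0.002], 0.24)]
scene magnet [([0.57, -0.244, -0.0], 0.66), ([0.432, -0.039, 0.006], 0.15)]
scene pencup [([0.706, 0.209, -0.003], 0.82)]
scene puck [([0.747, 0.067, 0.001], 0.53)]
top clamp_base [([0.637, -0.014, 0.002], 0.79)]
top clamp_hinge [([0.634, -0.015, 0.05], 0.86)]
top clamp_knob [([0.565, 0.012, 0.085], 0.66)]
top tray [([0.505, 0.03, 0.005], 0.6)]
top tray_tab_left [([0.609, 0.095, 0.067], 0.85), ([0.565, 0.014, 0.084], 0.59)]
top tray_tab_right [([0.553, -0.087, 0.071], 0.83), ([0.634, -0.01, 0.052], 0.71)]
[... 394 characters left out ...]
4, 0.002], 0.61)]
{'time': 1.4, 'qpos': array([ 1.17740073e+00,  3.50678728e-01,  1.65180635e+00, -7.05135883e-06,
        1.13910818e+00, -8.46128448e-02]), 'joint_vel': array([ 0.00028744, -0.00027329,  0.00050313,  0.00084497,  0.00157462,
        0.00032104]), 'joint_torque': array([ 5.22407606e-05, -4.97247577e+01, -2.85488963e+01,  6.99854759e-02,
        2.20053055e-02, -2.72449114e-05]), 'eef_pos': array([0.16712126, 0.52397486, 0.2296418 ]), 'ee_rot': array([ 4.83104652e-01,  3.10421908e+00, -3.29157244e-06]), 'wrist_force': array([-0.4239563 ,  0.03510537,  0.39085134]), 'moment': array([-0.00209353,  0.03115728,  0.0093113 ]), 'finger_force': 0.0, 'finger_gap': 1.0017955291895242}
```

View pics/scene0.png

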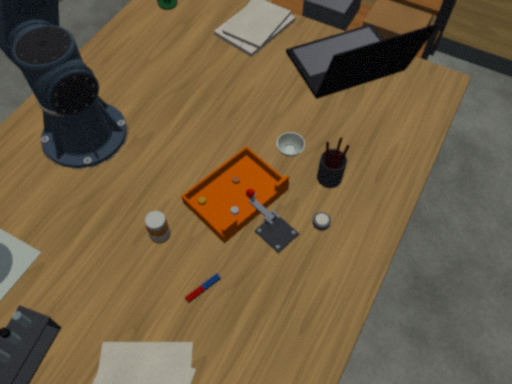

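View pics/top0.png

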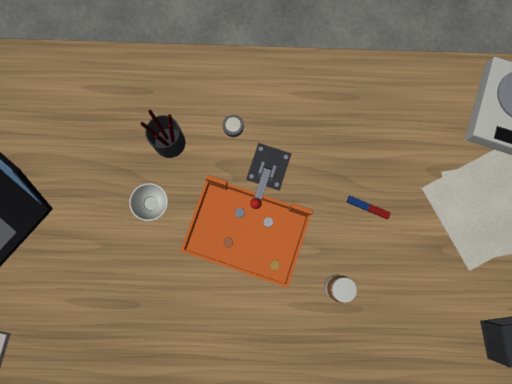

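The dish is on the tray's left. The tray and clamp are yawed by about -17.5°, and the tool's closing axis already lies along the hinge. I'll go above the knob with the fingers part open.

Emit:
apply_moves:
  series:
    - [[24.6,-32,0,0,1],[24.6,-32,0,0,1],[24.6,-32,0,0,1],[24.6,-32,0,0,1],[24.6,-32,0,0,1],[24.6,-32,0,0,1],[24.6,-32,0,0,1],[24.6,-32,0,0,1],[24.6,-32,0,0,0.6],[24.6,-32,0,0,0.6],[24.6,-32,0,0,0.6],[24.6,-32,0,0,0.6],[24.6,-32,0,0,0.6],[24.6,-32,0,0,0.6],[24.6,-32,0,0,0.6],[25,-33,0,0,0.6],[0,0,-30,0,0.6],[0,0,-30,0,0.6],[0,0,-10,0,0.6],[0,0,0,0,0.6]]
  grip_force: 15

```text
time: 3.4
eef_pos: [0.5605, 0.0111, 0.1588]
ee_rot: [-0.483, -3.102, 0.0]
wrist_force: [0.4, -0.8, 0.8]
finger_gap: 0.6
finger_force: 0.0
```

Emit:
apply_moves:
  series:
    - [[0,0,-30,0,0.6],[0,0,-25,0,0.6],[0,0,-15,0,0.6],[0,0,-12,0,0.6],[0,0,0,0,0.1],[0,0,0,0,0.1],[0,0,0,0,0.1],[0,0,0,0,0.1],[0,0,0,0,0.1],[0,0,0,0,0.1]]
  grip_force: 15

```text
time: 4.4
eef_pos: [0.5615, 0.0112, 0.0782]
ee_rot: [0.483, 3.103, 0.001]
wrist_force: [0.2, 3.0, 4.0]
finger_gap: 0.246
finger_force: 15.0
```

```bash
python3 - <<'E'
import numpy as np
# incremental arc for clamp knob, base x axis in world
u=np.array([np.cos(-.31),np.sin(-.31)]); a0=np.arctan2(32,-80); p=None
for k in np.linspace(0,1.88,19):
    q=86.2*np.array([np.cos(a0-k),np.sin(a0-k)])
    if p is not None: d=q-p; print(round(k,2),np.round([d[0]*u[0],d[0]*u[1],d[1]],1).tolist())
    p=q
from h import *; print(state()["finger_gap"],state()["finger_force"])
E
```

```text
0.1 [3.6, -1.2, 8.2]
0.21 [4.4, -1.4, 7.7]
0.31 [5.1, -1.6, 7.2]
0.42 [5.8, -1.9, 6.6]
0.52 [6.4, -2.1, 5.9]
0.63 [7.0, -2.2, 5.2]
0.73 [7.5, -2.4, 4.4]
0.84 [7.9, -2.5, 3.6]
0.94 [8.2, -2.6, 2.7]
1.04 [8.4, -2.7, 1.8]
1.15 [8.5, -2.7, 0.8]
1.25 [8.6, -2.7, -0.1]
1.36 [8.5, -2.7, -1.0]
1.46 [8.4, -2.7, -2.0]
1.57 [8.1, -2.6, -2.9]
1.67 [7.8, -2.5, -3.7]
1.78 [7.4, -2.4, -4.6]
1.88 [6.9, -2.2, -5.4]
0.24629207477680742 15.000450611114502
```

Emit:
apply_moves:
  series:
    - [[3.6,-1.2,8.2,0,0.1],[4.4,-1.4,7.7,0,0.1],[5.1,-1.6,7.2,0,0.1],[5.8,-1.9,6.6,0,0.1],[6.4,-2.1,5.9,0,0.1],[7.0,-2.2,5.2,0,0.1],[7.5,-2.4,4.4,0,0.1],[7.9,-2.5,3.6,0,0.1],[8.2,-2.6,2.7,0,0.1],[8.4,-2.7,1.8,0,0.1],[8.5,-2.7,0.8,0,0.1],[8.6,-2.7,-0.1,0,0.1],[8.5,-2.7,-1,0,0.1],[8.4,-2.7,-2,0,0.1],[8.1,-2.6,-2.9,0,0.1],[7.8,-2.5,-3.7,0,0.1],[7.4,-2.4,-4.6,0,0.1],[0,0,0,0,0.1]]

```text
time: 6.2
eef_pos: [0.6848, -0.0265, 0.1183]
ee_rot: [0.483, 3.101, 0.005]
wrist_force: [5.3, 10.2, 3.1]
finger_gap: 0.246
finger_force: 15.0
```

Emit:
apply_moves:
  series:
    - [[0,0,0,0,0.6],[0,0,0,0,0.6],[0,0,0,0,0.6],[0,0,25,0,0.6],[0,0,25,0,0.6],[-20,-9,0,0,0.8],[-30,-13,0,0,0.8],[-35,-15,0,0,0.8],[-30,-13,0,0,0.8],[-15,-8,0,0,0.8],[0,0,0,0,0.8]]

```text
time: 7.3
eef_pos: [0.5512, -0.0869, 0.1677]
ee_rot: [-0.485, -3.103, 0.0]
wrist_force: [0.7, -0.1, 0.2]
finger_gap: 0.797
finger_force: 0.0
```

```bash
python3 - <<'E'
from h import *
for c in ["scene","top"]:
    im,d=pic(c,c+"1")
    marks(c,["clamp_knob","tray","tray_tab_left","tray_tab_right"])
a=cv2.imread("pics/scene1.png")[130:260,170:340]; b=cv2.imread("pics/top1.png")[130:300,170:340]
cv2.imwrite("pics/c1.png",np.hstack([cv2.resize(a,(400,306)),cv2.resize(b,(400,306))]))
print(state()["eef_pos"])
E
```

```text
scene clamp_knob [([0.693, -0.031, 0.112], 0.68), ([0.385, -0.172, -0.002], 0.54)]
scene tray [([0.506, 0.029, 0.0], 0.57)]
scene tray_tab_left []
scene tray_tab_right [([0.556, -0.084, 0.072], 0.63), ([0.612, 0.097, 0.067], 0.51)]
top clamp_knob [([0.695, -0.025, 0.11], 0.8)]
top tray [([0.506, 0.031, 0.001], 0.95)]
top tray_tab_left [([0.609, 0.096, 0.066], 0.62)]
top tray_tab_right []
[ 0.55289727 -0.08573239  0.16728231]
```

View pics/c1.png

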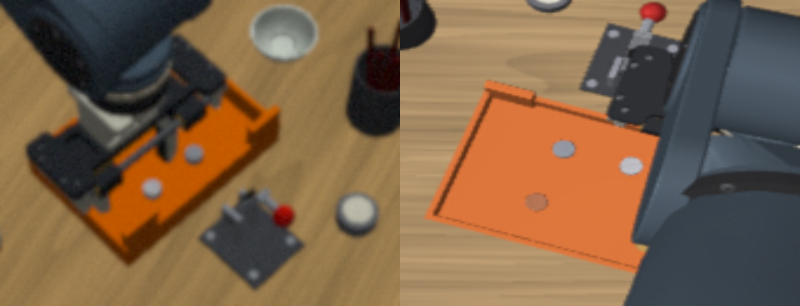

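The clamp is open, with the knob at about 1.9 rad. Next I'll grip the right tab by its ends, so it can pivot about the tray's y axis.

Emit:
apply_moves:
  series:
    - [[2,1,-30,0,0.8],[0,0,-30,0,0.8],[0,0,-25,0,0.8],[0,0,-15,0,0.8],[0,0,-10,0,0.8],[0,0,0,0,0.3],[0,0,0,0,0.3],[0,0,0,0,0.3],[0,0,0,0,0.3],[0,0,0,0,0.3],[0,0,0,0,0.3]]
  grip_force: 20

```text
time: 8.9
eef_pos: [0.5552, -0.0851, 0.0582]
ee_rot: [0.483, 3.103, -0.0]
wrist_force: [-0.9, -0.5, 5.9]
finger_gap: 0.489
finger_force: 20.0
```

```bash
python3 - <<'E'
import numpy as np
t=-.307
u=np.array([np.cos(t),np.sin(t)]); v=np.array([-u[1],u[0]])
for nm,d0,L,ang in (("pitch",u,165,21),("roll",-v,215,21)):
    q=[np.array([L*np.cos(a)-62*np.sin(a),62*np.cos(a)+L*np.sin(a)]) for a in np.radians(np.linspace(0,ang,11))]
    for a,b in zip(q,q[1:]):
        d=b-a; print(nm,np.round([d[0]*d0[0],d[0]*d0[1],d[1]],1).tolist())
E
```

```text
pitch [-2.3, 0.7, 6.0]
pitch [-2.5, 0.8, 5.9]
pitch [-2.7, 0.9, 5.8]
pitch [-2.9, 0.9, 5.7]
pitch [-3.1, 1.0, 5.6]
pitch [-3.3, 1.0, 5.5]
pitch [-3.5, 1.1, 5.3]
pitch [-3.6, 1.2, 5.2]
pitch [-3.8, 1.2, 5.1]
pitch [-4.0, 1.3, 4.9]
roll [0.7, 2.3, 7.8]
roll [0.8, 2.6, 7.7]
roll [0.9, 2.8, 7.6]
roll [1.0, 3.1, 7.5]
roll [1.1, 3.4, 7.4]
roll [1.1, 3.6, 7.3]
roll [1.2, 3.9, 7.1]
roll [1.3, 4.1, 7.0]
roll [1.4, 4.4, 6.8]
roll [1.5, 4.6, 6.6]
```

Emit:
apply_moves:
  series:
    - [[-2.3,0.7,6,0,0.3],[-2.5,0.8,5.9,0,0.3],[-2.7,0.9,5.8,0,0.3],[-2.9,0.9,5.7,0,0.3],[-3.1,1,5.6,0,0.3],[-3.3,1,5.5,0,0.3],[-3.5,1.1,5.3,0,0.3],[-3.6,1.2,5.2,0,0.3],[-3.8,1.2,5.1,0,0.3],[-4,1.3,4.9,0,0.3],[0,0,0,0,0.3],[0,0,0,0,0.3],[0,0,0,0,0.3],[0,0,0,0,0.3],[0,0,0,0,0.3],[0,0,0,0,0.3],[0,0,0,0,0.3],[0,0,0,0,0.3]]

```text
time: 10.7
eef_pos: [0.523, -0.0748, 0.1124]
ee_rot: [-0.483, -3.104, -0.0]
wrist_force: [-0.4, -1.3, -1.8]
finger_gap: 0.49
finger_force: 20.0
```

```bash
python3 - <<'E'
from h import *
for c in ["scene","top"]:
    im,d=pic(c,c+"2")
    marks(c,["tray_tab_left","tray_tab_right","tray_corner_left","tray_corner_right","disc0","disc1","disc2","disc3"])
a=cv2.imread("pics/scene2.png")[130:260,170:340]; b=cv2.imread("pics/top2.png")[130:300,170:340]
cv2.imwrite("pics/c2.png",np.hstack([cv2.resize(a,(400,306)),cv2.resize(b,(400,306))]))
print(state()["eef_pos"])
E
```

```text
scene tray_tab_left [([0.577, 0.107, 0.118], 0.86)]
scene tray_tab_right [([0.522, -0.073, 0.123], 0.78)]
scene tray_corner_left [([0.455, 0.158, 0.008], 0.58)]
scene tray_corner_right [([0.392, -0.056, 0.008], 0.97), ([0.706, 0.208, 0.0], 0.56)]
scene disc0 [([0.638, -0.011, 0.051], 0.46), ([0.64, -0.016, 0.0], 0.44)]
scene disc1 [([0.638, -0.011, 0.051], 0.46), ([0.64, -0.016, 0.0], 0.44)]
scene disc2 [([0.638, -0.011, 0.051], 0.46), ([0.64, -0.016, 0.0], 0.44)]
scene disc3 [([0.638, -0.011, 0.051], 0.46), ([0.64, -0.016, 0.0], 0.44)]
top tray_tab_left [([0.573, 0.107, 0.118], 0.78)]
top tray_tab_right []
top tray_corner_left [([0.463, 0.165, 0.008], 0.9), ([0.635, -0.009, 0.046], 0.67)]
top tray_corner_right []
top disc0 [([0.498, 0.033, 0.031], 0.74), ([0.463, 0.075, 0.014], 0.66)]
top disc1 [([0.498, 0.033, 0.031], 0.74), ([0.463, 0.075, 0.014], 0.66)]
top disc2 [([0.498, 0.033, 0.031], 0.74), ([0.463, 0.075, 0.014], 0.66)]
top disc3 [([0.498, 0.033, 0.031], 0.74), ([0.463, 0.075, 0.014], 0.66)]
[ 0.52300376 -0.07481608  0.11241613]
```

View pics/c2.png

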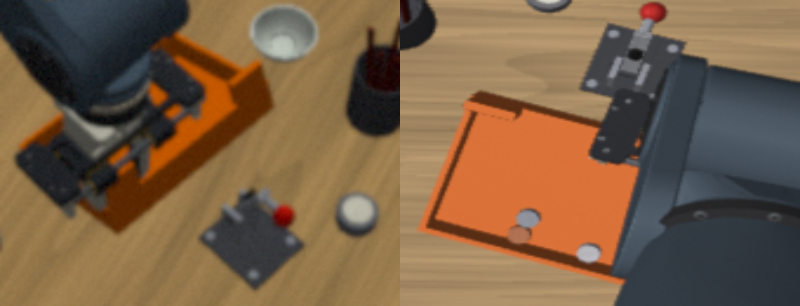

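The discs have run down to the near wall. One is resting behind another. I'll lower the tray flat and release it.

Emit:
apply_moves:
  series:
    - [[4,-1.3,-4.9,0,0.3],[3.8,-1.2,-5.1,0,0.3],[3.6,-1.2,-5.2,0,0.3],[3.5,-1.1,-5.3,0,0.3],[3.3,-1,-5.5,0,0.3],[3.1,-1,-5.6,0,0.3],[2.9,-0.9,-5.7,0,0.3],[2.7,-0.9,-5.8,0,0.3],[2.5,-0.8,-5.9,0,0.3],[2.3,-0.7,-5.5,0,0.3],[0,0,0,0,0.3],[0,0,0,0,0.8],[0,0,0,0,0.8],[0,0,0,0,0.8],[0,0,15,0,0.8],[0,0,20,0,0.8],[0,0,15,0,0.8],[0,0,0,0,0.8]]

```text
time: 13.4
eef_pos: [0.556, -0.0852, 0.1107]
ee_rot: [0.482, 3.1, -0.001]
wrist_force: [-0.3, -0.2, -0.1]
finger_gap: 0.801
finger_force: 0.0
```

```bash
python3 - <<'E'
from h import *
s=state(); print(s["qpos"],s["eef_pos"])
for c in ["scene"]:
    grab_frame(c); marks(c,["tray","tray_tab_left","tray_tab_right"])
E
```

```text
[-2.34803034e-01  5.19900691e-01  1.72273146e+00 -7.92716784e-06
  8.94657370e-01 -1.49682971e+00] [ 0.55599577 -0.08519253  0.11070552]
scene tray [([0.506, 0.028, 0.001], 0.64)]
scene tray_tab_left [([0.611, 0.096, 0.068], 0.96), ([0.387, -0.173, -0.002], 0.51)]
scene tray_tab_right [([0.555, -0.079, 0.068], 0.7)]
```

Emit:
apply_moves:
  series:
    - [[0,0,0,-0.1428,0.6],[0,0,0,-0.1428,0.6],[0,0,0,-0.1428,0.6],[0,0,0,-0.1428,0.6],[0,0,0,-0.1428,0.6],[0,0,0,-0.1428,0.6],[0,0,0,-0.1428,0.6],[0,0,0,-0.1428,0.6],[0,0,0,-0.1428,0.6],[0,0,0,-0.1428,0.6],[0,0,0,-0.1428,0.6],[0,0,0,0,0.6],[0,0,-20,0,0.6],[0,0,-20,0,0.6],[0,0,-13,0,0.6],[0,0,0,0,0.6]]

```text
time: 15.2
eef_pos: [0.5536, -0.0847, 0.0532]
ee_rot: [-2.532, -1.855, 0.003]
wrist_force: [-0.5, 0.9, -1.0]
finger_gap: 0.598
finger_force: 0.0
```

Emit:
apply_moves:
  series:
    - [[0,0,0,0,0],[0,0,0,0,0],[0,0,0,0,0],[0,0,0,0,0],[0,0,0,0,0],[0,0,0,0,0],[0,0,0,0,0]]
  grip_force: 30

```text
time: 15.9
eef_pos: [0.5546, -0.0849, 0.055]
ee_rot: [-2.536, -1.854, 0.0]
wrist_force: [-0.9, 0.0, 1.6]
finger_gap: 0.103
finger_force: 29.9
```

Emit:
apply_moves:
  series:
    - [[0.7,2.3,7.8,0,0],[0.8,2.6,7.7,0,0],[0.9,2.8,7.6,0,0],[1,3.1,7.5,0,0],[1.1,3.4,7.4,0,0],[1.1,3.6,7.3,0,0],[1.2,3.9,7.1,0,0],[1.3,4.1,7,0,0],[1.4,4.4,6.8,0,0],[1.5,4.6,6.6,0,0],[0,0,0,0,0],[0,0,0,0,0],[0,0,0,0,0],[0,0,0,0,0],[0,0,0,0,0],[0,0,0,0,0],[0,0,0,0,0],[0,0,0,0,0]]

```text
time: 17.7
eef_pos: [0.5657, -0.0501, 0.1277]
ee_rot: [-2.537, -1.853, 0.0]
wrist_force: [-0.6, -0.5, -2.3]
finger_gap: 0.104
finger_force: 30.0
```

```bash
python3 - <<'E'
from h import *
for c in ["scene","top"]:
    im,d=pic(c,c+"3")
    marks(c,["tray","tray_tab_left","tray_tab_right","tray_corner_left","tray_corner_right"])
grab_frame("top")
for n in ["disc0"]: print([(np.round(W("top",d["location"]),3).tolist(),round(d["p"],2)) for d in mark_of("top",n)])
a=cv2.imread("pics/scene3.png")[130:260,170:340]; b=cv2.imread("pics/top3.png")[130:300,170:340]
cv2.imwrite("pics/c3.png",np.hstack([cv2.resize(a,(400,306)),cv2.resize(b,(400,400))[:306]]))
E
```

```text
scene tray [([0.513, 0.036, 0.043], 0.61)]
scene tray_tab_left [([0.621, 0.123, 0.073], 0.88)]
scene tray_tab_right [([0.567, -0.045, 0.142], 0.62), ([0.638, -0.012, 0.05], 0.57)]
scene tray_corner_left [([0.465, 0.161, 0.006], 0.8)]
scene tray_corner_right [([0.405, -0.039, 0.086], 0.89)]
top tray [([0.51, 0.037, 0.047], 0.66)]
top tray_tab_left [([0.621, 0.124, 0.075], 0.88), ([0.748, 0.067, -0.002], 0.72)]
top tray_tab_right []
top tray_corner_left [([0.471, 0.167, 0.007], 0.56)]
top tray_corner_right [([0.463, 0.113, 0.024], 0.42)]
[([0.468, 0.114, 0.026], 0.57), ([0.495, 0.14, 0.008], 0.54), ([0.475, 0.132, 0.012], 0.53), ([0.481, 0.151, 0.012], 0.47)]
```

View pics/c3.png

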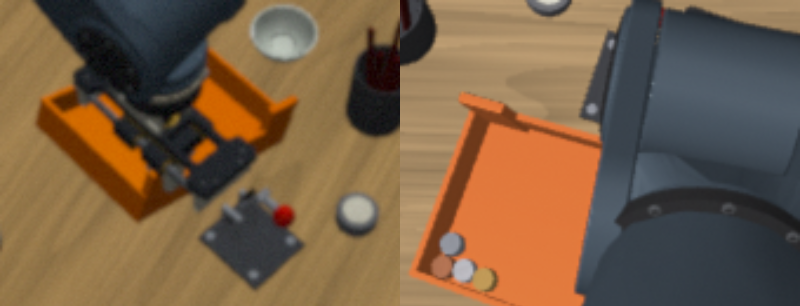

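All four discs are in the near-left corner, the farthest about 55 mm from it. The tray is tilted about 21° and held, and the clamp is open.

```bash
python3 -c "
from station import *
print(job_done())"
```

```text
the job is handed in; nothing more can be done
None
```

The job is handed in: the clamp is open, the gripper holds the tray tilted about 21°, and all four discs lie in the near-left corner beside the dish; I got no verdict back.

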